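Park the power bank in the snuggest slot

TASK

The power bank stands loose in the widest slot of the grey graded slot stand. Lift it out, step along the row of narrowing slots to the narrowest one that still takes it, and lower it in without dropping it, so that it stands upright on its long edge on the slot's floor, roughly centred along the slot. Let go of it there.

Things in the scene. Friction and masses are not known exactly. Their poses are not given: they have to be found in the camera images.
- slot_stand: Grey stand fixed to the desk, 84 x 236 x 42 mm; origin at the centre of its underside, z up. 8 mm base (slot floors at z = 8) and five dividers 10 mm thick, 80 mm long along x, rounded tops at z = 42. Slots run along x, open at both ends and above: 78 mm wide centred at y = +69, 56 mm at y = -8, 38 mm at y = -65, 15 mm at y = -101.5 (a pen lies in that one).
- bank_center (a point): Centre of the off-white power bank, a slab 142 mm long (its x), 70 mm tall as it stands (its y, up at the start), 22 mm thick (its z, level), 0.2 to 0.45 kg. It starts on its long edge on the floor of the widest slot, roughly along it: centre 43 mm, top edge 78 mm above the desk, 36 mm above the dividers. Grip it from above across the thickness, at mid-length.
There are look-alikes about, which are no part of the job. What is shaped like the part that bears bank_center but black or orange is not meant.

How it is judged:
By the outcome, as a careful person would: the job done as asked, in the order asked, and still so for the second after the job is handed in, with the robot touching nothing.
It also fails if it takes over 34 s, if anything falls off the work surface, if the arm or the gripper's body presses on something with over 40 N, if the wrist force passes 120 N, or if a joint passes its speed limit or range.

ROBOT

A 6-joint arm with a two-finger parallel gripper is mounted at the origin on a cart in front of the work surface, level with it; the furniture and walls round the work are solid. World frame = base frame: x ahead of the robot, y to its left, z up, the work surface at z = 0. Lengths are in mm, angles in rad, forces in N, time in s.
With the tool pointing down it reaches from about 250 to 775 mm from the base axis. Payload 4 kg.
Tool frame: the origin (TCP) lies midway between the tips of the shut fingers; the grasp point (between the pads) lies 19 mm behind it (robot.grip_depth is the distance from the TCP to the grasp point, in mm); z points along the fingers, y is the line along which they close (so a half turn about z gives the same grasp; the last joint's range is limited). The gripper opens to 85 mm and grips with 20 to 120 N. Pads are 22 mm wide; open, the fingers measure 114 mm over their backs; the gripper's body (76 mm by 85 mm) begins 54 mm behind the grasp point. The pads swing forward as they close: fully open they stand 13 mm farther back than shut.
Start: joints at [1.241, 0.087, 1.371, -0, 1.684, -0.103], TCP at [123.681, 535.93, 231.341] pointing down, gripper open.
Joint ranges: [-3.1, 3.1], [-0.76, 2.03], [0.27, 2.55], [-1.08, 4.22], [0.17, 2.65], [-2.57, 2.57]. Speed limits (rad/s): [2.79, 2.79, 3.14, 3.14, 3.14, 3.14].

INTERFACE

Orientations are given as a rotation vector (axis times angle).
In Python, from station import status, viewer, robot gives the robot as it stands. The module is installed in compiled form; this text tells all that it offers.
- The arm moves only by the tool step_arm, never from a script. Its argument "deltas" is one flat list of numbers, 7 for each row, row after row: the turn, a rotation vector about the tool's x, y, z in rad, then the shift along the tool's x, y, z in m, then the finger opening in m, from 0 to 0.0854. In form: [ax, ay, az, dx, dy, dz, gripper, ax, ay, az, dx, dy, dz, gripper, ...]. A call has 1 to 5 rows; each row is the pose to reach, as a shift and turn from the pose commanded when the call began, along the tool's axes at that moment; what a row does not reach only later rows make up. A row lasts 1/12 s, in which the tool goes at most 41.7 mm and 7.16 degrees, less where a joint would pass 70% of its speed; a pose out of reach is approached as far as the arm can. A call with a gripper value outside its range is refused whole. The fingers move at their own pace and stop on an object; "newtons" is the grip in N (left out, the last holds). Time passes only in rows, so rows that repeat a pose let the fingers close. It gives the time, the measured TCP pose, the force, the opening and the grip force at its end, in the units of the state.
- status.get_obs(): the state, without advancing time (a new reading comes with each control period).
- viewer.grab_frame(name): name is "scene" or "top" or "wrist"; returns a dict with "image" (384x512x3 uint8, red, green, blue), "fx", "fy", "cx", "cy" (pixels), "position" and "rotation" of the camera in the world. Camera axes: x right, y up, looking along -z (the intrinsics and any distortion apply to the point x, -y, -z); pixel columns grow to the right and rows downward; lengths in mm; the calibration is good to about 2 mm. A picture is of the moment at which its call begins. There is no depth.
- robot.job_done(): hands the job in; it is judged then, once.
The state is a dict: "t": time; "joint_pos": joint angles; "joint_vel": joint speeds; "joint_torque": joint torques, N m; "tool_pos": TCP position; "tcp_rot": TCP orientation; "contact_force": force on the tool from outside, world axes, zero at the start; "torque": the same for the moment, N m; "finger_gap": finger opening in mm; "grasp_force": force on a finger pad.
Only numpy, scipy, OpenCV 4.12 (cv2) and the standard library are available. Lean on these libraries where they do the work, as an engineer would, in place of code of your own. Each camera call takes 0.05 s, during which the arm holds its last target. There are 200 camera calls.

## Working session

There is one attempt and no reset: what is moved stays moved. The work goes in short steps, Python scripts to look and compute and a tool call to move; the robot and the scene stay as the last step left them, time stands still between calls to the robot, and variables do not carry over. Pictures are saved under pics/ and viewed, at most 10 in all, crops included, and the job is handed in when it is done.

Besides the shell and the picture viewer there is one more tool, called after "Request:" as name(argument=value, ...) on one line, values as JSON. step_arm: Moves the arm, as the interface text tells. Its arguments: {"type":"object","properties":{"deltas":{"type":"array","items":{"type":"number"}},"newtons":{"type":"number"}},"required":["deltas"]}

```bash
mkdir -p pics
python3 - <<'E'
from station import status, viewer, robot
import cv2, numpy as np, pickle
ims={}
for n in("scene","top"):
    f=viewer.grab_frame(n); pickle.dump(f,open(f"pics/{n}0.pkl","wb")); ims[n]=f
    print(n,{k:np.round(f[k],3).tolist() for k in f if k!="image"})
    cv2.imwrite(f"pics/{n}0.png",cv2.resize(f["image"][:,:,::-1],(800,600),interpolation=cv2.INTER_CUBIC))
print(status.get_obs())
E
```

```text
scene {'fx': 384.297, 'fy': 384.297, 'cx': 252.792, 'cy': 190.51, 'position': [-87.145, -498.152, 496.971], 'rotation': [0.962, -0.457, -0.77]}
top {'fx': 495.873, 'fy': 495.873, 'cx': 254.905, 'cy': 195.618, 'position': [408.114, -23.901, 1013.519], 'rotation': [0.036, -0.064, -1.583]}
{'t': 0.1, 'joint_pos': array([ 1.24091570e+00,  8.78870664e-02,  1.37210856e+00,  1.98626627e-05,
        1.68356454e+00, -1.03105728e-01]), 'joint_vel': array([-0.00198307, -0.0013031 , -0.00327208, -0.00038853, -0.00017738,
       -0.00017038]), 'joint_torque': array([ 1.73390046e-03, -3.53014362e+01, -3.14220035e+01, -1.34553788e-04,
        7.87402008e-03,  2.97091653e-06]), 'tool_pos': array([123.51936649, 535.50361626, 230.25012968]), 'tcp_rot': array([-3.55400756e-01, -3.12097889e+00,  3.01132544e-03]), 'contact_force': array([0.40736955, 0.58594874, 0.49304089]), 'torque': array([-0.06870884,  0.00420031, -0.03294376]), 'grasp_force': 0.0, 'finger_gap': 84.9977556947137}
```

View pics/scene0.png

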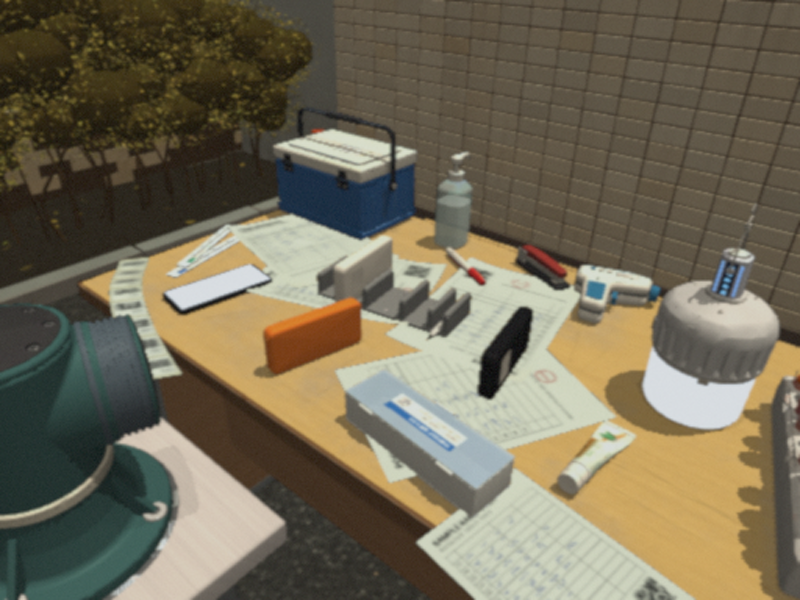

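View pics/top0.png

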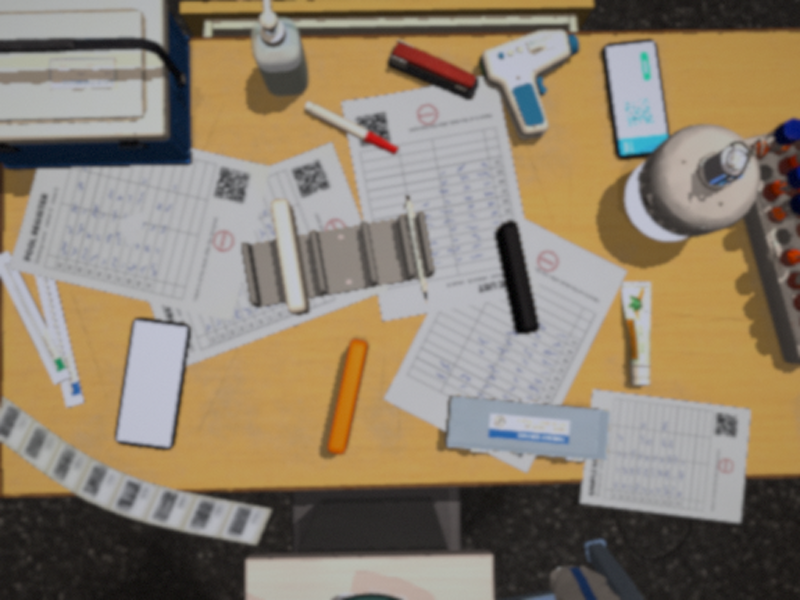

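Candidates (800x600 pixels, scene / top view):
- Off-white slab: (365,265) / (290,255), standing in the widest slot.
- Orange slab: (313,333) / (348,395).
- Black slab: (507,350) / (517,275).

The off-white one fits, both by colour and because it stands in the stand. I'll confirm it in one enlarged crop and measure it.

```bash
cat > h.py <<'E'
import numpy as np, cv2
from scipy.spatial.transform import Rotation as R
def ray(f,u,v):
    d=np.array([(u-f["cx"])/f["fx"],-(v-f["cy"])/f["fy"],-1.0])
    return np.array(f["position"],float),R.from_rotvec(f["rotation"]).as_matrix()@d if np.shape(f["rotation"])==(3,) else np.array(f["rotation"])@d
def onplane(f,u,v,z):
    p,d=ray(f,u,v); return p+d*(z-p[2])/d[2]
def proj(f,P):
    M=R.from_rotvec(f["rotation"]).as_matrix(); c=M.T@(np.array(P,float)-f["position"])
    return np.array([f["cx"]+f["fx"]*c[0]/-c[2], f["cy"]-f["fy"]*c[1]/-c[2]])
def tri(fa,a,fb,b):
    p,d=ray(fa,*a);q,e=ray(fb,*b)
    s=np.linalg.lstsq(np.c_[d,-e],q-p,rcond=None)[0]
    A,B=p+s[0]*d,q+s[1]*e
    return (A+B)/2,np.linalg.norm(A-B)
E
python3 - <<'E'
import pickle
from h import *
T=pickle.load(open("pics/top0.pkl","rb"));S=pickle.load(open("pics/scene0.pkl","rb"))
a=cv2.resize(T["image"][115:210,150:290,::-1],None,fx=4,fy=4,interpolation=cv2.INTER_CUBIC)
b=cv2.resize(S["image"][145:225,195:310,::-1],None,fx=4,fy=4,interpolation=cv2.INTER_CUBIC)
W=np.zeros((600,560,3),np.uint8);W[:300,:]=cv2.resize(T["image"][120:195,150:290,::-1],(560,300),interpolation=cv2.INTER_CUBIC);W[300:,:460]=cv2.resize(S["image"][148:223,195:310,::-1],(460,300),interpolation=cv2.INTER_CUBIC)
cv2.imwrite("pics/crop0.png",W)
for n,f,p in(("top",T,(186,164)),("scene",S,(236,172))):
    print(n,f["image"][p[1],p[0]],cv2.cvtColor(f["image"],cv2.COLOR_RGB2HSV)[p[1],p[0]-8:p[0]+9].tolist())
E
```

```text
top [192 195 201] [[18, 39, 130], [19, 34, 163], [23, 22, 185], [30, 8, 191], [70, 4, 194], [105, 5, 196], [109, 10, 200], [111, 13, 202], [110, 11, 201], [100, 4, 194], [27, 12, 188], [21, 28, 172], [17, 39, 139], [17, 43, 107], [13, 36, 99], [14, 29, 113], [15, 28, 129]]
scene [121 115 102] [[20, 44, 122], [18, 39, 117], [21, 44, 115], [19, 43, 113], [20, 43, 118], [18, 41, 123], [20, 42, 122], [20, 42, 122], [21, 40, 121], [21, 42, 121], [20, 43, 119], [20, 43, 120], [19, 45, 119], [18, 43, 118], [21, 41, 117], [20, 46, 117], [19, 41, 118]]
```

View pics/crop0.png

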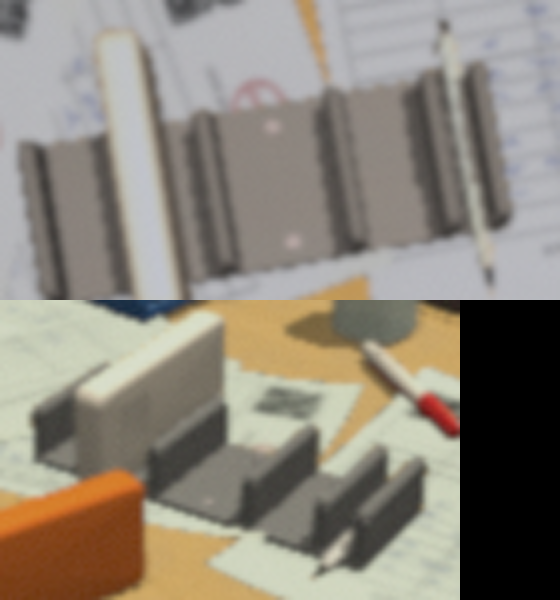

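The crop shows the off-white slab in the widest slot, at the left end of the stand. The slots narrow to the right, and the pen lies in the last. The 38 mm slot is between the 3rd and 4th dividers (top crop x≈345 to 440). Next I triangulate the bank's top ends and the divider tops.

Run:
```python
import pickle
from h import *
from station import status
T=pickle.load(open("pics/top0.pkl","rb"));S=pickle.load(open("pics/scene0.pkl","rb"))
t=lambda x,y:(150+x/4-.4,120+y/4-.4); s=lambda x,y:(195+x/4-.4,148+(y-300)/4-.4)
for n,a,b in(("far end",t(118,32),s(212,320)),("near end",t(172,314),s(91,394)),("div2 far",t(203,112),s(220,406)),("div2 near",t(228,272),s(158,450)),("div3 far",t(333,90),s(311,430)),("div3 near",t(357,247),s(252,482)),("div4 far",t(432,72),s(379,450)),("div4 near",t(455,228),s(323,500))):
    P,e=tri(T,a,S,b); print(n,P.round(1),round(e,1),"topray",onplane(T,*a,78 if "end" in n else 42)[:2].round(1))
# stand frame from divider ends, plane z=42
far=np.array([onplane(T,*t(*p),42)[:2] for p in((32,142),(203,112),(333,90),(432,72),(478,63))])
near=np.array([onplane(T,*t(*p),42)[:2] for p in((52,298),(228,272),(357,247),(455,228),(503,218))])
yl=np.array([113,25,-41,-89,-114.]); m=(far+near)/2
c=np.polyfit(yl,m,1); ax=(far-near).mean(0)
print("per-y",c[0].round(3),np.linalg.norm(c[0]).round(3),"origin",c[1].round(1),"axis",np.degrees(np.arctan2(ax[1],ax[0])).round(1),np.degrees(np.arctan2(-c[0][0],c[0][1])).round(1),"len",np.linalg.norm(far-near,axis=1).round(1))
print("slot38",(c[1]-65*c[0]).round(1), "res",(m-np.outer(yl,c[0])-c[1]).round(1).tolist())
o=status.get_obs();print(R.from_rotvec(o["tcp_rot"]).as_matrix().round(3).tolist())
```

```text
far end [600.3 103.2  70.6] 2.1 topray [599.5 101.5]
near end [464.2  77.2  78.1] 1.8 topray [464.8  76.6]
div2 far [567.1  66.3  33.4] 2.5 topray [566.6  64.6]
div2 near [488.9  51.6  39.9] 4.2 topray [487.3  52.9]
div3 far [577.3   1.2  36.3] 1.6 topray [5.768e+02 5.000e-01]
div3 near [500.6 -12.   38.2] 4.3 topray [498.8 -10.5]
div4 far [584.6 -46.9  37.7] 4.5 topray [585.3 -48.6]
div4 near [508.2 -59.5  42.2] 1.8 topray [507.6 -58.8]
per-y [-0.163  0.975] 0.988 origin [531.8  34.1] axis 7.8 9.5 len [77.6 80.1 78.8 78.3 78. ]
slot38 [542.4 -29.3] res [[0.7, -0.4], [-0.8, 0.3], [-0.6, 0.9], [0.2, -1.0], [0.6, 0.1]]
[[-0.974, 0.225, -0.001], [0.225, 0.974, -0.002], [0.0, -0.002, -1.0]]
```

Request:
step_arm(deltas=[0,0,-0.1,-0.034,-0.0235,0,0.085,0,0,-0.2,-0.068,-0.047,0,0.085,0,0,-0.3,-0.102,-0.0705,0,0.085,0,0,-0.41,-0.136,-0.094,0,0.085,0,0,-0.41,-0.17,-0.1175,0,0.085])

```text
t: 0.52
tool_pos: [262.1, 383.1, 230.7]
tcp_rot: [0.295, -3.127, 0.001]
contact_force: [-0.3, 1.4, 0.5]
finger_gap: 85.2
grasp_force: 0.0
```

```bash
cat >> h.py <<'E'
def to(P,ang=None):
    """tool-frame shift (m) and z-turn from measured pose to world TCP P; ang = world angle (deg) of finger closing line"""
    from station import status
    o=status.get_obs(); M=R.from_rotvec(o["tcp_rot"]).as_matrix()
    y=np.degrees(np.arctan2(M[1,1],M[0,1]))
    print("t",round(o["t"],2),"tcp",o["tool_pos"].round(1),"yang",y.round(1),"tilt",M[:,2].round(3),"F",o["contact_force"].round(1),"gap",round(o["finger_gap"],1),"grip",round(o["grasp_force"],1))
    print("d",(M.T@(np.array(P)-o["tool_pos"])/1000).round(4), "turn",None if ang is None else np.radians(y-ang).round(3),"levelling",(R.from_matrix(M.T@np.array([[1,0,0],[0,-1,0],[0,0,-1]]).T).as_rotvec()).round(3) if 0 else "")
E
python3 -c "
from h import *
to([525,88,230],100)"
```

```text
t 0.52 tcp [262.1 383.1 230.7] yang 100.8 tilt [-0.001 -0.    -1.   ] F [-0.3  1.4  0.5] gap 85.2 grip 0.0
d [-0.2032 -0.339   0.0007] turn 0.013 levelling
```

Request:
step_arm(deltas=[0,0,0,-0.0205,-0.0343,0,0.085,0,0,0,-0.041,-0.0685,0,0.085,0,0,0,-0.0615,-0.103,0,0.085,0,0,0,-0.082,-0.137,0,0.085,0,0,0,-0.1025,-0.171,0,0.085])

```text
t: 0.93
tool_pos: [394.2, 233.3, 231.0]
tcp_rot: [0.287, -3.128, -0.0]
contact_force: [0.8, 0.4, 0.7]
finger_gap: 85.2
grasp_force: 0.0
```

Request:
step_arm(deltas=[0,0,0,-0.0205,-0.0343,0,0.085,0,0,0,-0.041,-0.0685,0,0.085,0,0,0,-0.0615,-0.103,0,0.085,0,0,0,-0.075,-0.13,0,0.085,0,0,0,-0.075,-0.13,0,0.085])

```text
t: 1.35
tool_pos: [493.5, 116.3, 230.0]
tcp_rot: [0.277, -3.128, 0.004]
contact_force: [0.3, -0.4, -0.0]
finger_gap: 85.0
grasp_force: 0.0
```

Run:
```python
from h import *
import pickle
from station import viewer
to([530,89,60],100)
f=viewer.grab_frame("wrist"); pickle.dump(f,open("pics/w1.pkl","wb"))
print({k:np.round(f[k],3).tolist() for k in f if k!="image"})
cv2.imwrite("pics/w1.png",cv2.resize(f["image"][:,:,::-1],(800,600),interpolation=cv2.INTER_CUBIC))
for P in((600,102,78),(465,77,78),(577,1,42),(500,-11,42)): print(P,(proj(f,P)*1.5625).round())
```

```text
t 1.35 tcp [493.5 116.3 230. ] yang 100.1 tilt [-0.001 -0.003 -1.   ] F [ 0.3 -0.4 -0. ] gap 85.0 grip 0.0
d [-0.0314 -0.0329  0.17  ] turn 0.002 levelling 
{'fx': 276.346, 'fy': 276.346, 'cx': 254.937, 'cy': 187.925, 'position': [426.255, 103.496, 371.938], 'rotation': [-0.203, -0.238, 1.735]}
(600, 102, 78) [358. 405.]
(465, 77, 78) [351. 223.]
(577, 1, 42) [244. 338.]
(500, -11, 42) [236. 243.]
```

View pics/w1.png

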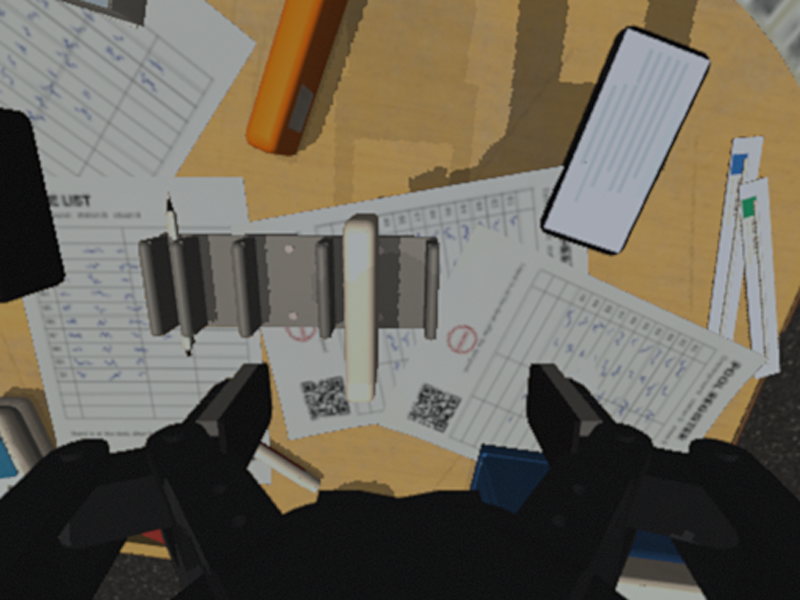

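The wrist view shows the bank's top from (361,218) to (361,400). The divider tops are at x≈433, 325, 243, 183 and 151, over rows 240 to 335. I triangulate these against the top view.

Run:
```python
import pickle
from h import *
T=pickle.load(open("pics/top0.pkl","rb"));W=pickle.load(open("pics/w1.pkl","rb"))
t=lambda x,y:(150+x/4-.4,120+y/4-.4); w=lambda x,y:(x/1.5625-.2,y/1.5625-.2)
for n,a,b in(("far end",t(118,32),w(361,399)),("near end",t(172,314),w(361,221))):
    P,e=tri(T,a,W,b); print(n,P.round(1),round(e,1),"wray78",onplane(W,*b,78)[:2].round(1))
fw=((432,335),(325,335),(245,335),(188,333),(156,333)); nw=((434,240),(325,240),(241,241),(178,240),(146,243))
ft=((32,142),(203,112),(333,90),(432,72),(478,63)); nt=((52,298),(228,272),(357,247),(455,228),(503,218))
yl=np.array([113,25,-41,-89,-114.])
F=[tri(T,t(*a),W,w(*b)) for a,b in zip(ft,fw)];N=[tri(T,t(*a),W,w(*b)) for a,b in zip(nt,nw)]
print("far",[p.round(1).tolist()+[round(e,1)] for p,e in F]);print("near",[p.round(1).tolist()+[round(e,1)] for p,e in N])
far=np.array([onplane(W,*w(*p),42)[:2] for p in fw]);near=np.array([onplane(W,*w(*p),42)[:2] for p in nw])
m=(far+near)/2;c=np.polyfit(yl,m,1)
print("wrist z42: per-y",c[0].round(3),"origin",c[1].round(1),"yaw",np.degrees(np.arctan2(-c[0][0],c[0][1])).round(1),np.degrees(np.arctan2(*(far-near).mean(0)[::-1])).round(1),"slot38",(c[1]-65*c[0]).round(1),"len",np.linalg.norm(far-near,axis=1).round(1))
```

```text
far end [602.4 103.4  64.3] 0.3 wray78 [594.6 103.6]
near end [466.9  80.6  39.7] 0.4 wray78 [462.   83.2]
far [[556.6, 154.4, 16.3, np.float64(2.3)], [567.9, 65.1, 30.9, np.float64(1.4)], [577.2, 0.2, 36.7, np.float64(1.2)], [586.8, -49.2, 30.6, np.float64(1.4)], [589.3, -72.4, 36.7, np.float64(2.8)]]
near [[476.3, 142.6, 12.1, np.float64(3.9)], [488.2, 53.9, 28.8, np.float64(0.4)], [499.5, -10.4, 34.1, np.float64(0.2)], [507.9, -59.2, 33.9, np.float64(1.1)], [513.2, -82.7, 36.6, np.float64(0.7)]]
wrist z42: per-y [-0.172  0.968] origin [528.6  36. ] yaw 10.1 8.0 slot38 [539.8 -26.9] len [77.8 77.9 77.2 76.2 73.9]
```

Request:
step_arm(deltas=[0,0,0,-0.02,-0.02,0.02,0.085,0,0,0,-0.031,-0.031,0.055,0.085,0,0,0,-0.031,-0.031,0.09,0.085,0,0,0,-0.031,-0.031,0.11,0.085,0,0,0,-0.031,-0.031,0.11,0.085])

```text
t: 1.82
tool_pos: [522.4, 96.8, 114.7]
tcp_rot: [0.287, -3.115, -0.001]
contact_force: [-0.4, 0.1, -0.9]
finger_gap: 85.0
grasp_force: 0.0
```

Run:
```python
from h import *
import pickle
from station import viewer
to([530.5,91,47],100)
f=viewer.grab_frame("wrist"); pickle.dump(f,open("pics/w2.pkl","wb"))
to([530.5,91,47],100)
cv2.imwrite("pics/w2.png",cv2.resize(f["image"][:,:,::-1],(800,600),interpolation=cv2.INTER_CUBIC))
for P in((598,102,78),(464,79,78),(530.5,91,78)): print(P,(proj(f,P)*1.5625).round())
```

```text
t 1.82 tcp [522.4  96.8 114.7] yang 100.5 tilt [-0.013 -0.    -1.   ] F [-0.4  0.1 -0.9] gap 85.0 grip 0.0
d [-0.0077 -0.0073  0.0676] turn 0.009 levelling 
t 1.87 tcp [524.3  97.  118.1] yang 100.6 tilt [-0.008 -0.    -1.   ] F [-1.2  0.3  1.1] gap 85.0 grip 0.0
d [-0.0055 -0.0071  0.0711] turn 0.01 levelling 
(598, 102, 78) [383. 480.]
(464, 79, 78) [385. 193.]
(530.5, 91, 78) [385. 349.]
```

View pics/w2.png

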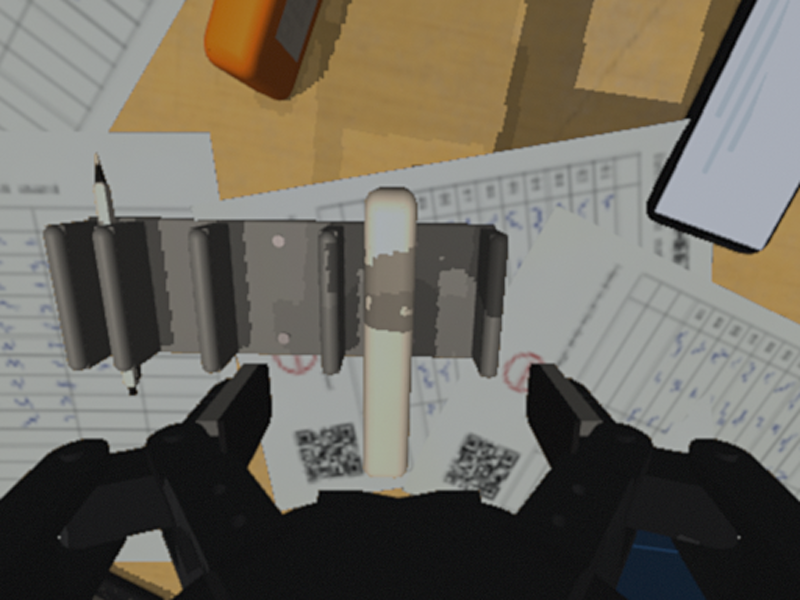

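The wrist view at about z=118 shows the bank's top from (390,192) to (386,476), within about 1 mm of my estimate. It sits between the open pads. I descend now.

Request:
step_arm(deltas=[0,0,0.01,-0.003,-0.003,0.015,0.085,0,0,0.01,-0.006,-0.006,0.03,0.085,0,0,0.01,-0.006,-0.006,0.045,0.085,0,0,0.01,-0.006,-0.006,0.06,0.085,0,0,0.01,-0.006,-0.006,0.065,0.085])

```text
t: 2.28
tool_pos: [534.0, 92.2, 56.7]
tcp_rot: [-0.273, 3.129, 0.001]
contact_force: [-1.0, -0.2, 0.3]
finger_gap: 85.3
grasp_force: 0.0
```

```bash
python3 -c "
from h import *
to([530.5,91,47],100)"
```

```text
t 2.28 tcp [534.   92.2  56.7] yang 100.0 tilt [ 0.  0. -1.] F [-1.  -0.2  0.3] gap 85.3 grip 0.0
d [ 0.0037 -0.0006  0.0097] turn -0.0 levelling
```

Request:
step_arm(deltas=[0,0,0,0.003,0,0.004,0.085,0,0,0,0.003,0,0.007,0.085,0,0,0,0.003,0,0.007,0.085,0,0,0,0.003,0,0.007,0.085])

```text
t: 2.62
tool_pos: [531.8, 91.1, 50.6]
tcp_rot: [-0.272, 3.128, 0.0]
contact_force: [0.2, -0.2, 0.3]
finger_gap: 85.0
grasp_force: 0.0
```

```bash
python3 -c "
from h import *
to([530.5,91,47],100)"
```

```text
t 2.62 tcp [531.8  91.1  50.6] yang 99.9 tilt [ 0.002  0.    -1.   ] F [ 0.2 -0.2  0.3] gap 85.0 grip 0.0
d [0.0013 0.0002 0.0036] turn -0.001 levelling
```

Request:
step_arm(deltas=[0,0,0,0.001,0,0.003,0.06,0,0,0,0.001,0,0.003,0.045,0,0,0,0.001,0,0.003,0.03,0,0,0,0.001,0,0.003,0.015,0,0,0,0.001,0,0.003,0.015], newtons=25)

```text
t: 3.03
tool_pos: [530.3, 90.8, 46.5]
tcp_rot: [-0.271, 3.13, 0.001]
contact_force: [1.4, 1.2, 0.9]
finger_gap: 25.3
grasp_force: 0.8
```

Request:
step_arm(deltas=[0,0,0,0,0,0,0.01,0,0,0,0,0,0,0.01,0,0,0,0,0,0,0.01,0,0,0,0,0,0,0.01,0,0,0,0,0,0,0.01], newtons=60)

```text
t: 3.45
tool_pos: [530.4, 90.9, 46.6]
tcp_rot: [-0.272, 3.129, 0.001]
contact_force: [-0.1, 1.8, 1.4]
finger_gap: 21.9
grasp_force: 59.3
```

```bash
python3 -c "
from h import *
to([530.5,91,47],100)"
```

```text
t 3.45 tcp [530.4  90.9  46.6] yang 99.9 tilt [ 0.001  0.    -1.   ] F [-0.1  1.8  1.4] gap 21.9 grip 59.3
d [-0.0001  0.0001 -0.0004] turn -0.001 levelling
```

Gripped: gap 21.9 mm, 59 N. I lift straight up.

Request:
step_arm(deltas=[0,0,0,0,0,-0.008,0.01,0,0,0,0,0,-0.02,0.01,0,0,0,0,0,-0.036,0.01,0,0,0,0,0,-0.052,0.01,0,0,0,0,0,-0.065,0.01])

```text
t: 3.87
tool_pos: [530.1, 90.4, 112.7]
tcp_rot: [-0.272, 3.13, -0.001]
contact_force: [0.3, 0.4, -3.7]
finger_gap: 21.8
grasp_force: 58.8
```

Request:
step_arm(deltas=[0,0,0,0,0,0,0.01,0,0,0,0,0,0,0.01])

```text
t: 4.03
tool_pos: [530.6, 90.5, 112.2]
tcp_rot: [-0.272, 3.128, -0.0]
contact_force: [0.2, 0.3, -4.4]
finger_gap: 21.8
grasp_force: 58.9
```

Run:
```python
from h import *
import pickle
from station import viewer
to([541,-28,111],99.3)
f=viewer.grab_frame("wrist"); pickle.dump(f,open("pics/w3.pkl","wb"))
s=viewer.grab_frame("scene"); pickle.dump(s,open("pics/s3.pkl","wb"))
W=np.zeros((600,720,3),np.uint8)
W[:300,:400]=cv2.resize(f["image"][:,:,::-1],(400,300),interpolation=cv2.INTER_AREA)
W[300:,:]=cv2.resize(s["image"][130:230,170:410,::-1],(720,300),interpolation=cv2.INTER_CUBIC)
cv2.imwrite("pics/c3.png",W)
```

```text
t 4.03 tcp [530.6  90.5 112.2] yang 99.9 tilt [ 0.002 -0.    -1.   ] F [ 0.2  0.3 -4.4] gap 21.8 grip 58.9
d [ 0.0102 -0.1185  0.0013] turn 0.011 levelling
```

View pics/c3.png

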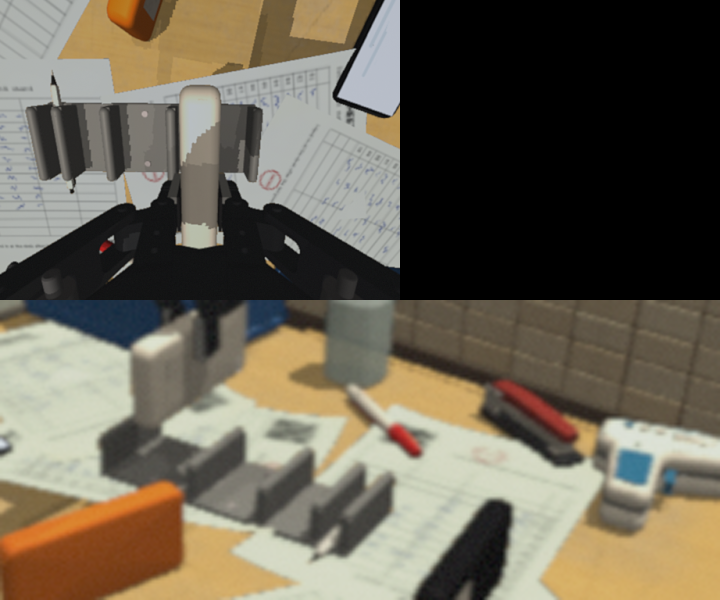

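The bank hangs upright and level in the gripper, clear of the stand (scene crop, around (190,365)). I step along to the 38 mm slot.

Request:
step_arm(deltas=[0,0,0.005,0.002,-0.015,0,0.01,0,0,0.011,0.004,-0.04,0,0.01,0,0,0.011,0.006,-0.066,0,0.01,0,0,0.011,0.008,-0.093,0,0.01,0,0,0.011,0.01,-0.11,0,0.01])

```text
t: 4.55
tool_pos: [538.4, -21.7, 109.5]
tcp_rot: [0.253, -3.128, 0.001]
contact_force: [0.5, 0.2, -2.9]
finger_gap: 21.6
grasp_force: 59.5
```

Request:
step_arm(deltas=[0,0,0,0,-0.0085,0,0.01,0,0,0,0,-0.0085,0,0.01,0,0,0,0,-0.0085,0,0.01,0,0,0,0,-0.0085,0,0.01])

```text
t: 4.88
tool_pos: [540.3, -26.6, 110.7]
tcp_rot: [0.256, -3.13, -0.002]
contact_force: [0.1, -0.0, -3.1]
finger_gap: 21.8
grasp_force: 59.4
```

Run:
```python
from h import *
import pickle
from station import viewer
to([541,-28,111],99.3)
f=viewer.grab_frame("wrist"); pickle.dump(f,open("pics/w4.pkl","wb"))
t=viewer.grab_frame("top"); pickle.dump(t,open("pics/t4.pkl","wb"))
cv2.imwrite("pics/w4.png",cv2.resize(f["image"][80:340,60:400,::-1],(785,600),interpolation=cv2.INTER_CUBIC))
```

```text
t 4.88 tcp [540.3 -26.6 110.7] yang 99.3 tilt [-0.001  0.001 -1.   ] F [ 0.1 -0.  -3.1] gap 21.8 grip 59.4
d [-0.0005 -0.0015 -0.0003] turn 0.001 levelling
```

View pics/w4.png

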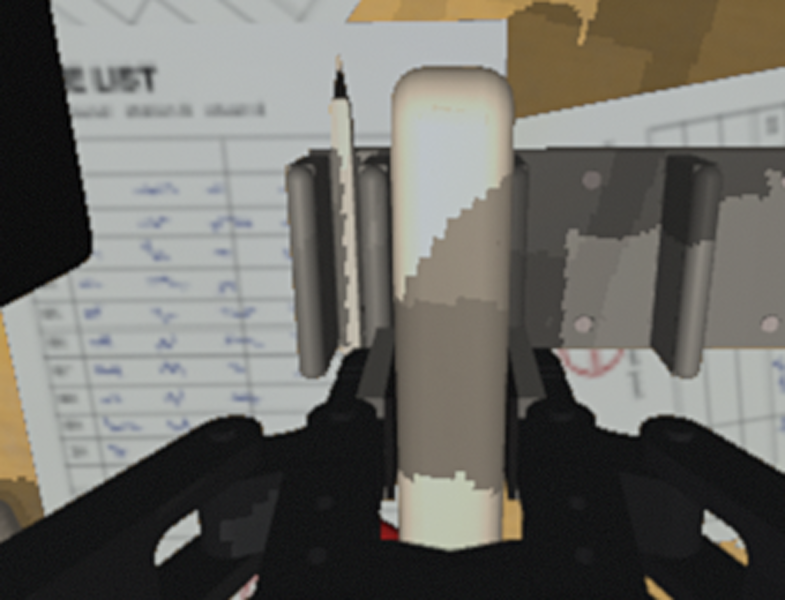

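The picture shows the bank above the 38 mm slot. Its near end is centred at x≈453; the top of divider 4 is at x≈375 and divider 3 at x≈516, half hidden behind the bank. Dividers 5 and 2 are at (307,270) and (697,270). I turn these into distances across the slot.

Run:
```python
import pickle
from h import *
W=pickle.load(open("pics/w4.pkl","rb")); k=340/785
w=lambda x,y:(60+(x+.5)*k-.5,80+(y+.5)*k-.5)
a=np.radians(99.3); n=np.array([np.cos(a),np.sin(a)]); al=np.array([np.sin(a),-np.cos(a)])
tcp=np.array([540.3,-26.6])
for name,p,z in(("div5n",(299,170),42),("div5f",(315,372),42),("div4n",(374,170),42),("div4m",(376,300),42),("div3n right edge",(527,170),39),("div2n",(708,170),42),("div2f",(687,372),42),("bank near L",(393,110),140),("bank near R",(513,110),140),("bank mid",(453,72),138),("stand near edge",(600,148),8),("stand far base edge",(600,349),8)):
    q=onplane(W,*w(*p),z)[:2]-tcp; print(name,"lat",(q@n).round(1),"along",(q@al).round(1))
for s in (25,-41,-89,-114): pass
```

```text
div5n lat -51.5 along -36.5
div5f lat -50.4 along 37.0
div4n lat -26.7 along -36.5
div4m lat -27.4 along 9.2
div3n right edge lat 24.4 along -36.1
div2n lat 84.0 along -36.6
div2f lat 84.5 along 37.0
bank near L lat -11.4 along -61.8
bank near R lat 9.4 along -61.8
bank mid lat -1.0 along -68.1
stand near edge lat 55.7 along -39.8
stand far base edge lat 61.0 along 43.5
```

Request:
step_arm(deltas=[0,0,0,0,-0.0025,0,0.01,0,0,0,0,-0.0025,0.006,0.01,0,0,0,0,-0.0025,0.014,0.01,0,0,0,0,-0.0025,0.022,0.01,0,0,0,0,-0.0025,0.025,0.01])

```text
t: 5.4
tool_pos: [539.7, -29.9, 83.9]
tcp_rot: [0.254, -3.127, -0.002]
contact_force: [-1.2, -0.4, -4.0]
finger_gap: 21.6
grasp_force: 59.3
```

Request:
step_arm(deltas=[0,0,0,0,0,0.004,0.01,0,0,0,0,0,0.009,0.01,0,0,0,0,0,0.014,0.01,0,0,0,0,0,0.018,0.01,0,0,0,0,0,0.018,0.01])

```text
t: 5.82
tool_pos: [540.3, -30.2, 67.0]
tcp_rot: [0.254, -3.129, -0.001]
contact_force: [0.4, -0.0, -4.3]
finger_gap: 21.7
grasp_force: 59.3
```

Run:
```python
from h import *
import pickle
from station import viewer
to([541,-28,46.6],99.3)
f=viewer.grab_frame("wrist"); s=viewer.grab_frame("scene"); t=viewer.grab_frame("top")
W=np.zeros((600,800,3),np.uint8)
W[:300,:400]=cv2.resize(f["image"][80:338,60:404,::-1],(400,300),interpolation=cv2.INTER_AREA)
W[:300,400:]=cv2.resize(t["image"][110:215,150:290,::-1],(400,300),interpolation=cv2.INTER_CUBIC)
W[300:,:480]=cv2.resize(s["image"][150:225,210:330,::-1],(480,300),interpolation=cv2.INTER_CUBIC)
cv2.imwrite("pics/c5.png",W)
```

```text
t 5.82 tcp [540.3 -30.2  67. ] yang 99.3 tilt [-0.002  0.    -1.   ] F [ 0.4 -0.  -4.3] gap 21.7 grip 59.3
d [-0.0011  0.002   0.0204] turn -0.0 levelling
```

View pics/c5.png

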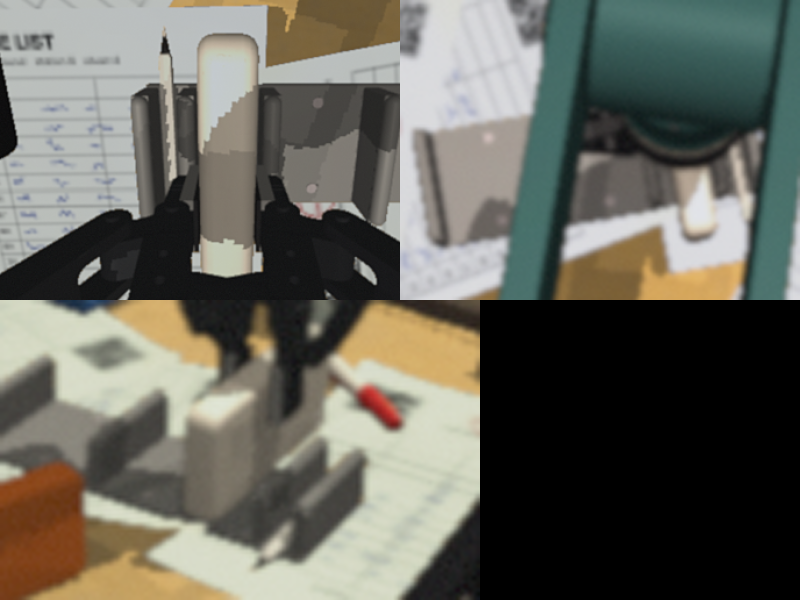

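The bank is inside the 38 mm slot, with gaps on both sides (wrist: dividers at x≈185 and 268, bank 198 to 258) and no side force. I lower it slowly to the floor.

Request:
step_arm(deltas=[0,0,0,0,0,0.004,0.01,0,0,0,0,0,0.008,0.01,0,0,0,0,0,0.012,0.01,0,0,0,0,0,0.015,0.01,0,0,0,0,0,0.017,0.01])

```text
t: 6.38
tool_pos: [540.6, -30.2, 50.5]
tcp_rot: [0.254, -3.13, -0.001]
contact_force: [0.0, 0.4, -3.6]
finger_gap: 21.6
grasp_force: 59.3
```

Request:
step_arm(deltas=[0,0,0,0,0,0.001,0.01,0,0,0,0,0,0.002,0.01,0,0,0,0,0,0.003,0.01,0,0,0,0,0,0.003,0.01])

```text
t: 6.72
tool_pos: [541.1, -30.3, 48.2]
tcp_rot: [0.255, -3.131, -0.0]
contact_force: [0.2, -0.4, -4.2]
finger_gap: 21.2
grasp_force: 59.3
```

Request:
step_arm(deltas=[0,0,0,0,0,0.0007,0.01,0,0,0,0,0,0.0014,0.01,0,0,0,0,0,0.0014,0.01,0,0,0,0,0,0.0014,0.01])

```text
t: 7.05
tool_pos: [541.1, -30.3, 46.9]
tcp_rot: [-0.255, 3.131, 0.0]
contact_force: [-0.0, 1.0, -3.3]
finger_gap: 21.6
grasp_force: 59.3
```

Request:
step_arm(deltas=[0,0,0,0,0,0.0005,0.01,0,0,0,0,0,0.001,0.01,0,0,0,0,0,0.001,0.01])

```text
t: 7.3
tool_pos: [541.2, -30.3, 46.6]
tcp_rot: [-0.254, 3.131, -0.0]
contact_force: [-1.5, 0.4, -0.0]
finger_gap: 21.8
grasp_force: 59.9
```

The wrist force has dropped to zero, so the bank's weight is on the floor. I press down a touch more, ease the grip and open gently.

Request:
step_arm(deltas=[0,0,0,0,0,0.0005,0.01,0,0,0,0,0,0.0005,0.01,0,0,0,0,0,0.0005,0.01], newtons=20)

```text
t: 7.55
tool_pos: [541.3, -30.3, 46.6]
tcp_rot: [-0.255, 3.131, -0.0]
contact_force: [-2.7, 0.2, 5.8]
finger_gap: 21.7
grasp_force: 60.6
```

Request:
step_arm(deltas=[0,0,0,0,0,0,0.024,0,0,0,0,0,0,0.027,0,0,0,0,0,0,0.031,0,0,0,0,0,0,0.037,0,0,0,0,0,0,0.045])

```text
t: 7.97
tool_pos: [541.2, -30.3, 45.2]
tcp_rot: [-0.254, 3.131, 0.0]
contact_force: [0.3, -0.1, 0.1]
finger_gap: 44.9
grasp_force: 0.0
```

Request:
step_arm(deltas=[0,0,0,0,0,0,0.05,0,0,0,0,0,0,0.05,0,0,0,0,0,0,0.05])

```text
t: 8.22
tool_pos: [541.1, -30.3, 45.3]
tcp_rot: [-0.255, 3.131, 0.0]
contact_force: [-0.2, 0.4, -0.1]
finger_gap: 49.9
grasp_force: 0.0
```

Released. I go straight up, then look.

Request:
step_arm(deltas=[0,0,0,0,0,-0.008,0.05,0,0,0,0,0,-0.02,0.05,0,0,0,0,0,-0.04,0.05,0,0,0,0,0,-0.065,0.05,0,0,0,0,0,-0.09,0.05])

```text
t: 8.63
tool_pos: [541.0, -30.3, 137.3]
tcp_rot: [-0.254, 3.131, 0.0]
contact_force: [0.6, -0.1, 0.2]
finger_gap: 50.3
grasp_force: 0.0
```

Request:
step_arm(deltas=[0,0,0,0,0,-0.03,0.05,0,0,0,0,0,-0.05,0.05,0,0,0,0,0,-0.06,0.05,0,0,0,0,0,-0.06,0.05,0,0,0,0,0,-0.06,0.05])

```text
t: 9.05
tool_pos: [541.2, -30.3, 195.8]
tcp_rot: [-0.254, 3.13, -0.0]
contact_force: [-0.2, 0.1, -0.8]
finger_gap: 50.0
grasp_force: 0.0
```

Run:
```python
from h import *
from station import viewer
to([541,-28,200])
f=viewer.grab_frame("wrist"); s=viewer.grab_frame("scene")
W=np.zeros((600,800,3),np.uint8)
W[:300,:400]=cv2.resize(f["image"][80:338,60:404,::-1],(400,300),interpolation=cv2.INTER_AREA)
W[300:,:480]=cv2.resize(s["image"][150:225,210:330,::-1],(480,300),interpolation=cv2.INTER_CUBIC)
cv2.imwrite("pics/c6.png",W)
```

```text
t 9.05 tcp [541.2 -30.3 195.8] yang 99.3 tilt [ 0.001 -0.    -1.   ] F [-0.2  0.1 -0.8] gap 50.0 grip 0.0
d [-0.0002  0.0023 -0.0042] turn None levelling
```

View pics/c6.png

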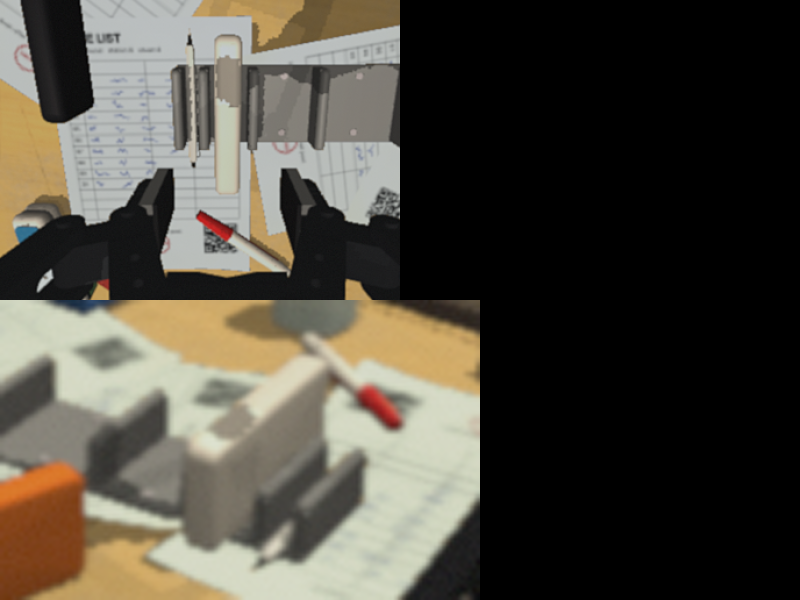

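The bank stands upright in the 38 mm slot between dividers 3 and 4, at wrist (228,115) and scene (255,445). The gripper is clear of it, so I hand in.

```bash
python3 -c "
from station import robot
print(robot.job_done())"
```

```text
the job is handed in; nothing more can be done
None
```

The off-white power bank stands upright, released, in the 38 mm slot, roughly centred along it; the arm is clear and the job was handed in at about 9 s (no verdict was returned).

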